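# Fit the filter cassette in the bench photometer

### The job

Slide the photometer's black thumb latch sideways so that its sprung cover flies open, and set the filter cassette into the keyed pocket so that it drops fully home, its rib in the notch. Then shut the cover and press it down until the latch snaps back over its catch pin and holds it. Leave the other things on the bench where they are.

Things in the scene. Friction and masses are not known exactly. Their poses are not given: they have to be found in the camera images.
- latch (a joint): Black thumb latch, slide in m: 0 = home (locking); grows to 0.011 as it is slid toward the photometer's own +y (left, seen from its front). A spring drives it home: 2 N at home, 4.4 N at the end. The cover is freed by 0.0085 at the latest. At home its steel tongue lies over the cover's catch pin; the tongue has a ramp, so the pin pushes it aside when the cover is pressed shut, and it snaps back.
- cover (a joint): Grey cover's hinge, rad: 0 shut (0.005 resting on the latch), -0.02 pressed hard down, up to 1.9 as it swings up and away from the robot. Freed, a spring throws it open to 1.9 in about 0.5 s and keeps it there; it stays shut only if latched. To shut it push its outer face forward and down: 1 to 2 N near the free edge until it meets the latch, 7 to 10 N to snap in, pressed to 0 or a little below.
- latch_tab (a point): Middle of the latch's ribbed thumb piece (12 mm along x, 22 mm along y), 8 mm above the photometer's flat deck; its top is 15 mm above the deck. Axes: x from the photometer's front (robot side) to its back, y left, z up. The deck is free for 60 mm to either side and 25 mm in front; behind (+x), the steel tongue, up to 26 mm above the deck, begins 18 mm from this point.
- cover_hinge (a point): Middle of the cover's hinge line, 40 mm above the bench; turns with the cover. Its y axis is the hinge, the free edge lies toward its -x, z is outward (up when shut). The cover is a shell 70 mm wide.
- cover_edge (a point): Middle of the cover's free edge on its outer face: 103 mm from the hinge along the cover (-x) and 26 mm outward (z). Axes as cover_hinge. The outer face is flat from here to above the hinge. Shut, it is 66 mm above the bench.
- pocket (a point): Centre of the keyed pocket's floor, 24 mm above the bench in a white photometer case (185 deep, 150 wide, deck 36 mm high, fast to the bench). x to its back, y left, z up. Pocket 48 (x) by 38 (y) mm, 12 deep, with a notch in its front (-x) side 14 mm wide, 6 deep, for the rib: 2 mm play a side. Hinge line 53 mm behind it (+x); open, the cover leans away from it.
- cassette_mid (a point): Filter cassette: aluminium block 44 (x) by 34 (y) by 12 mm high, a rib 10 mm wide sticking out 6 mm from the middle of its -x side; on top a black grip fin 30 (x) by 10 (y) by 20 mm high. About 70 g. Point: its centre, 16 mm above its underside. Stands on the bench. Seats only with its x along the pocket's x (rib to the front): block flush with the deck, fin standing up.
- vial_a_mid (a point): Bystander: a frosted sample vial with white screw cap, 28 mm across and 95 mm tall, upright; its centre, half-way up. To be left alone.
- vial_b_mid (a point): Bystander: another such white-capped vial, 28 x 95 mm, upright; its centre, half-way up. To be left alone.
- dropper_mid (a point): Bystander: amber dropper bottle with black bulb, 33 mm across, 102 mm tall, upright; its centre, half-way up. To be left alone.
- tin_mid (a point): Bystander: round white tin, 56 mm across, 32 mm tall; its centre, half-way up. To be left alone.
- rubber_wedge_mid (a point): Bystander: small white wedge eraser, 24 x 43 x 22 mm; its centre, half-way up. To be left alone.
- pen_mid (a point): Bystander: red and white marker lying flat, 135 mm long, 17 mm thick; its centre, half-way up. To be left alone.
Mind the look-alikes: they are no part of the job. What is shaped like the part that bears cassette_mid but blue or red is not meant.

How it is judged:
On the way, in this order (a step that is already met when the one before it is completed fails the run):
1. the latch is slid and the cover has sprung open (value of joint cover above 1.3 rad), for 0.2 s.
2. the cassette lies fully home in the pocket, the cover open (z of cassette_mid in the frame of pocket between 0.0135 and 0.0185 m and horizontal distance between cassette_mid and pocket below 0.005 m and angle between the x axis of cassette_mid and the x axis of pocket, either way round below 0.15 rad and angle between cassette_mid's own z axis and vertical below 0.08 rad and value of joint cover above 0.6 rad), for 0.2 s.
At the end, for the whole second after the job is handed in: The cassette is fully home in the pocket (within 2.5 mm of the floor, 5 mm sideways and 0.15 rad); the cover is shut (under 0.025 rad) and held by the latch, which is back home (within 3 mm) (z of cassette_mid in the frame of pocket between 0.0135 and 0.0185 m and horizontal distance between cassette_mid and pocket below 0.005 m and angle between the x axis of cassette_mid and the x axis of pocket, either way round below 0.15 rad and angle between cassette_mid's own z axis and vertical below 0.08 rad and value of joint cover below 0.025 rad and value of joint latch below 0.003 m and velocity of joint cover below 0.1 rad/s); the robot touches nothing.
It fails at once if a bystander is knocked over or pushed away by more than 40 mm (distance of any of vial_a_mid, vial_b_mid, dropper_mid, tin_mid, rubber_wedge_mid, pen_mid from where it was at the start of the episode above 0.04 m).
It also fails if it takes over 69 s, if anything falls off the work surface, if the arm or the gripper's body presses on something with over 40 N, if the wrist force passes 120 N, or if a joint passes its speed limit or range.

### The arm

A 6-joint arm with a two-finger parallel gripper is mounted at the origin on a cart in front of the work surface, level with it; the furniture and walls round the work are solid. World frame = base frame: x ahead of the robot, y to its left, z up, the work surface at z = 0. Lengths are in m, angles in rad, forces in N, time in s.
With the tool pointing down it reaches from about 0.225 to 0.875 m from the base axis. Payload 3.4 kg.
Tool frame: the origin (TCP) lies at the very end of the fingers, on their centre line; the grasp point (between the pads) lies 19 mm behind it; z points along the fingers, y is the line along which they close (so a half turn about z gives the same grasp; the last joint's range is limited). The gripper opens to 85 mm and grips with 20 to 120 N. Pads are 22 mm wide; open, the fingers measure 114 mm over their backs; the gripper's body (76 mm by 85 mm) begins 54 mm behind the grasp point. The pads swing forward as they close: fully open they stand 13 mm farther back than shut.
Start: joints at [1.053, 0.276, 1.505, -0, 1.361, -0.121], TCP at [0.222, 0.53, 0.231] pointing down, gripper open.
Joint ranges: [-2.89, 2.89], [-0.75, 2.08], [0.22, 2.7], [-1.18, 4.32], [0.11, 2.71], [-2.7, 2.7]. Speed limits (rad/s): [2.57, 2.57, 3.14, 3.14, 3.14, 3.14].

### API

Orientations are given as a unit quaternion [w, x, y, z].
In Python, from rig import manip, get_image, camera_info gives the robot as it stands. The module is installed in compiled form; this text tells all that it offers.
- The arm moves only by the shell command python3 -m crank 'ROWS' [FORCE]. ROWS is a JSON object of lists of equal length, an entry for each row: "translation": the shift along the tool's x, y, z in mm, a list of three; "roll": the turn about the tool's z in rad; "fingers": the opening, from 0 (shut) to 1 (fully open). A call has 1 to 8 rows; each row shifts and turns the commanded pose from where the row before left it, along the tool's axes as they then stand; what a row does not reach is not made up. A row lasts 1/10 s, in which the tool goes at most 50 mm and 8.59 degrees, less where a joint would pass 70% of its speed; a pose out of reach is approached as far as the arm can. A call is refused whole if a number of a shift passes 50 or a number of a turn 0.15, either way. A call with a gripper value outside its range is refused whole. The fingers move at their own pace and stop on an object; FORCE is the grip in N (left out, the last holds). Time passes only in rows, so rows that do not move let the fingers close. It gives the time, the measured TCP pose, the force, the opening and the grip force at its end, in the units of the state.
- manip.get_state(): the state, without advancing time (a new reading comes with each control period).
- get_image(name): name is "side" or "top" or "wrist"; returns the picture (480x640x3 uint8, blue, green, red); there is no depth.
- camera_info(name): a dict with "mtx" (3x3 intrinsics, pixels), "rvec" (rotation vector, rad) and "tvec" (3), from world to camera coordinates, as OpenCV has them. Camera axes: x right, y down, z forward; pixel columns grow to the right and rows downward; lengths in m; the calibration is good to about 2 mm. A picture is of the moment at which its call begins: read the wrist's pose just before it. camera_info takes no time and is no camera call; for the wrist camera it gives the pose at the moment of the call.
- manip.sign_off(): hands the job in; it is judged then, once.
The state is a dict: "clock": time; "qpos": joint angles; "qd": joint speeds; "effort": joint torques, N m; "position": TCP position; "ee_rot": TCP orientation; "contact_force": force on the tool from outside, world axes, zero at the start; "moment": the same for the moment, N m; "width": finger opening in m; "gripper_force": force on a finger pad.
Only numpy, scipy, OpenCV 4.12 (cv2) and the standard library are available. Lean on these libraries where they do the work, as an engineer would, in place of code of your own. Each camera call takes 0.05 s, during which the arm holds its last target. There are 200 camera calls.

## Working session

There is one attempt and no reset: what is moved stays moved. The work goes in short steps, Python scripts to look and compute and a shell command to move; the robot and the scene stay as the last step left them, time stands still between calls to the robot, and variables do not carry over. Pictures are saved under pics/ and viewed, at most 12 in all, crops included, and the job is handed in when it is done.

```bash
mkdir -p pics; python3 - <<'E'
from rig import manip,get_image,camera_info
import cv2
for n in("top","side"):
    cv2.imwrite(f"pics/{n}0.png",get_image(n)); c=camera_info(n); print(n,c)
s=manip.get_state(); print(s)
E
```

```text
top {'mtx': array([[463.48100099,   0.        , 321.18796357],
       [  0.        , 463.48100099, 236.73272356],
       [  0.        ,   0.        ,   1.        ]]), 'rvec': array([ 2.12769548, -2.15705183,  0.11489322]), 'tvec': array([0.05378425, 0.50766339, 1.06604305])}
side {'mtx': array([[532.08259836,   0.        , 314.90335981],
       [  0.        , 532.08259836, 234.86122969],
       [  0.        ,   0.        ,   1.        ]]), 'rvec': array([ 2.17917184, -0.48384125,  0.26765755]), 'tvec': array([-0.44860547,  0.19631107,  1.16175427])}
{'clock': 0.1, 'qpos': array([ 1.05300630e+00,  2.76524637e-01,  1.50599789e+00, -5.08910507e-06,
        1.36069588e+00, -1.20984406e-01]), 'qd': array([-7.37964628e-04, -5.57262947e-04, -4.05187557e-03, -6.09752204e-06,
       -4.32421925e-04, -5.15289683e-04]), 'effort': array([ 1.48504438e-03, -4.17700338e+01, -2.46404725e+01,  1.43836855e-04,
        5.84258727e-03,  1.12140765e-05]), 'position': array([0.22198905, 0.52991609, 0.23053371]), 'ee_rot': array([-2.52868431e-04,  1.97103138e-01,  9.80382421e-01, -7.72548591e-04]), 'contact_force': array([-0.31981152, -0.02260864, -0.38584719]), 'moment': array([-0.01146549, -0.01416781,  0.02471843]), 'gripper_force': 0.0, 'width': 0.08567735218224287}
```

View pics/top0.png

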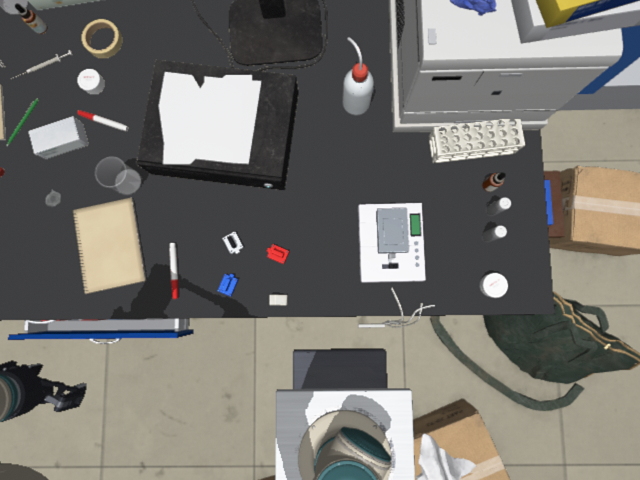

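View pics/side0.png

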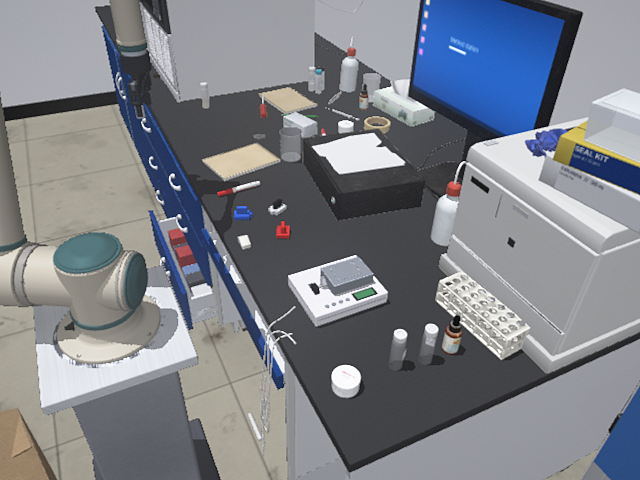

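Top view: photometer at about (392,243) with black latch near (390,265); white/grey cassette at (233,242), with blue and red look-alikes at (228,284) and (278,253). I'll now measure these.

```bash
cat > h.py <<'E'
from rig import manip,get_image,camera_info
import cv2,numpy as np
from scipy.spatial.transform import Rotation as Ro
def ray(c,uv):
    R,_=cv2.Rodrigues(c['rvec']); t=np.array(c['tvec']).reshape(3)
    uv=np.atleast_2d(np.array(uv,float))
    d=np.c_[uv,np.ones(len(uv))]@np.linalg.inv(c['mtx']).T@R
    return -R.T@t,d
def onz(c,uv,z):
    o,d=ray(c,uv); return o+d*((z-o[2])/d[:,2])[:,None]
def proj(c,P): return cv2.projectPoints(np.array(P,float).reshape(-1,1,3),c['rvec'],c['tvec'],c['mtx'],None)[0].reshape(-1,2)
def tool(): # world<-tool rotation
    q=manip.get_state()['ee_rot']; return Ro.from_quat(np.r_[q[1:],q[0]])
def blob(mask,near):
    n,l,s,ce=cv2.connectedComponentsWithStats(mask.astype(np.uint8)*255)
    ok=[i for i in range(1,n) if s[i,4]>30]
    i=min(ok,key=lambda i:np.hypot(*(ce[i]-near))); m=(l==i).astype(np.uint8)
    k=max(cv2.findContours(m,0,2)[0],key=cv2.contourArea); return s[i],ce[i],k
E
python3 - <<'E'
from h import *
im=get_image("top"); c=camera_info("top"); g=im.min(2)
s,ce,k=blob(g>150,(365,240)); k=cv2.convexHull(k)
P=onz(c,k.reshape(-1,2),.036)[:,:2].astype(np.float32); r=cv2.minAreaRect(P); print("case",s,r)
print(np.round(cv2.boxPoints(r),4))
s,ce,k=blob(g>120,(233,242)); k=cv2.convexHull(k)
r=cv2.minAreaRect(onz(c,k.reshape(-1,2),.012)[:,:2].astype(np.float32)); print("cas",s,ce,r); print(np.round(cv2.boxPoints(r),4))
a=cv2.resize(im[195:290,350:440],None,fx=6,fy=6,interpolation=2)[:570,:400*2]
b=cv2.resize(im[225:260,215:250],None,fx=7,fy=7,interpolation=2)
o=np.zeros((570,790,3),np.uint8);o[:,:540]=a[:,:540];o[:245,545:790]=b; cv2.imwrite("pics/c1.png",o)
for n,p,z in(("tab",(390,266),.05),("wedge",(278,299),.02),("tin",(494,285),.03),("vial",(500,232),.095),("red",(278,253),.02),("blue",(228,284),.02)): print(n,onz(c,p,z))
E
```

```text
case [ 359  203   67   79 4506] ((0.4934631586074829, -0.11799638718366623), (0.1852189302444458, 0.15038710832595825), 0.4991537928581238)
[[ 0.4002 -0.0436]
 [ 0.4015 -0.194 ]
 [ 0.5867 -0.1924]
 [ 0.5854 -0.042 ]]
cas [222 232  21  22 221] [232.56561086 242.98642534] ((0.49830612540245056, 0.26250985264778137), (0.05200016498565674, 0.03463532775640488), 26.825719833374023)
[[0.4673 0.2662]
 [0.4829 0.2353]
 [0.5293 0.2588]
 [0.5137 0.2897]]
tab [[ 0.43559083 -0.11175073  0.05      ]]
wedge [[0.36309528 0.1512005  0.02      ]]
tin [[ 0.3893585  -0.35414641  0.03      ]]
vial [[ 0.50480288 -0.35210887  0.095     ]]
red [[0.47243649 0.15121313 0.02      ]]
blue [[0.39996943 0.27068717 0.02      ]]
```

View pics/c1.png

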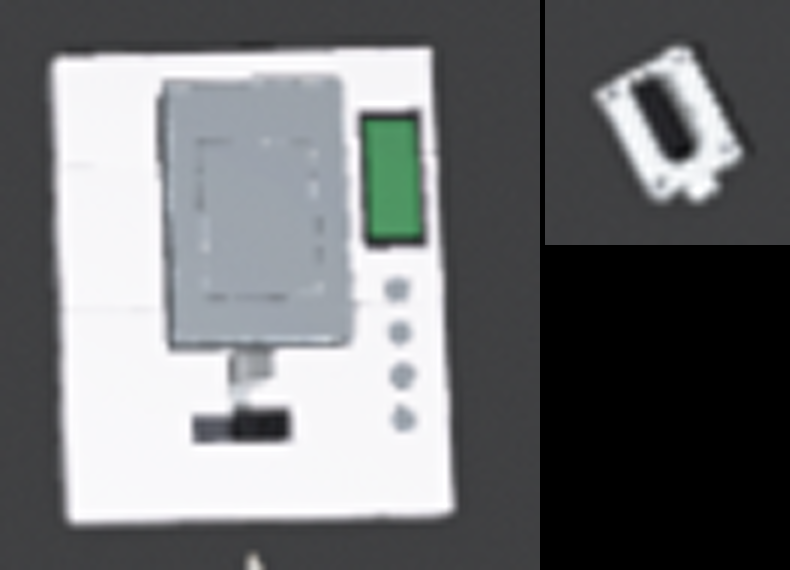

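Crop: case (fits 185×150) is near-aligned with world; the black tab spans crop x 232–290 (top px ≈ (393.5,265.8)), slot to its left; cover's free edge at crop row 345. Cassette's rib points lower right (yaw ≈ +26.8°).

```bash
python3 - <<'E'
from h import *
c=camera_info("top")
print("tab",onz(c,(393.5,265.8),.05)); print("edge",onz(c,(393.2,252.4),.066), "back",onz(c,(392,208),.066))
E
python3 -m crank '{"translation":[[0,0,0],[0,0,0],[0,0,0],[0,-50,0],[0,-50,0],[0,-50,0],[0,-50,0],[0,-50,0]],"roll":[-0.135,-0.135,-0.135,0,0,0,0,0],"fingers":[0,0,0,0,0,0,0,0]}' 40
```

```text
tab [[ 0.43594197 -0.11982322  0.05      ]]
edge [[ 0.46549907 -0.11802595  0.066     ]] back [[ 0.56865097 -0.11859     0.066     ]]
clock: 0.95
position: [0.2237, 0.2784, 0.231]
ee_rot: [0.0, -0.005, 1.0, -0.0]
contact_force: [0.9, -0.0, 0.2]
width: -0.0001
gripper_force: 0.0
```

```bash
python3 -m crank '{"translation":[[-25,-50,0],[-25,-50,0],[-25,-50,0],[-25,-50,0],[-25,-50,0],[-25,-50,0],[-25,-50,0],[-25,-50,0]],"roll":[0,0,0,0,0,0,0,0],"fingers":[0,0,0,0,0,0,0,0]}'
python3 - <<'E'
from h import *
c=camera_info("wrist");im=get_image("wrist");cv2.imwrite("pics/w1.png",im)
s=manip.get_state();print(s['position'],tool().as_matrix().round(3),c['tvec'],ray(c,(320,240)))
E
```

```text
clock: 1.75
position: [0.4064, -0.0781, 0.2313]
ee_rot: [0.0, -0.003, 1.0, 0.0]
contact_force: [1.1, 1.5, 0.5]
width: -0.0001
gripper_force: 0.0
[ 0.41134526 -0.08568896  0.23141455] [[-1.    -0.004  0.005]
 [-0.004  1.    -0.008]
 [-0.005 -0.008 -1.   ]] [ 0.08056759 -0.42643935  0.25777699] (array([ 0.32910451, -0.07823576,  0.37464652]), array([[ 0.29776537, -0.01218296, -0.95468444]]))
```

View pics/w1.png

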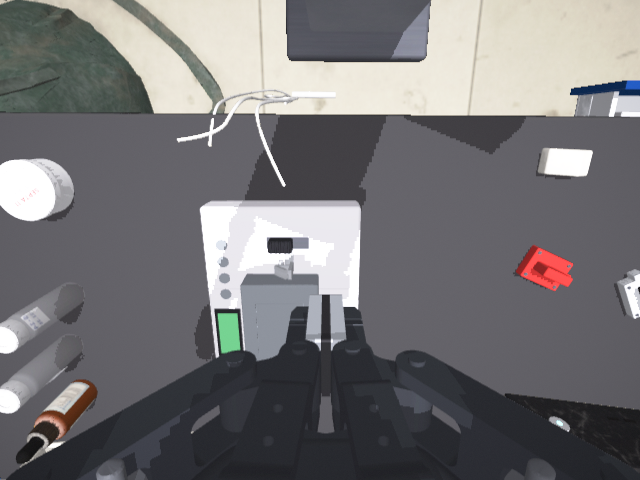

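Wrist view: tab at about (280,244), tongue (285,265), cover edge about row 277; fingertips at (325,300). No obstacles around the latch.

```bash
python3 -m crank '{"translation":[[0,0,0],[0,0,0],[0,0,0]],"roll":[0,0,0],"fingers":[0,0,0]}'
python3 - <<'E'
from h import *
c=camera_info("wrist");im=get_image("wrist")
s=manip.get_state();p=proj(c,[.436,-.12,.05])[0];print(s['position'],p,s['contact_force'])
m=(im.max(2)<60); m[:int(p[1])-25]=0;m[int(p[1])+25:]=0
st,ce,k=blob(m,p); print(st,ce,onz(c,ce,.05), onz(c,[(st[0],ce[1]),(st[0]+st[2],ce[1])],.051))
E
```

```text
clock: 2.1
position: [0.4052, -0.0747, 0.2311]
ee_rot: [-0.0, -0.005, 1.0, 0.0]
contact_force: [-0.1, 0.2, 0.4]
width: -0.0003
gripper_force: 0.0
[ 0.40530982 -0.07459756  0.23121375] [275.01062145 247.03989275] [ 0.00993166 -0.47051129 -0.02455102]
[264 240  25  13 122] [278.18852459 242.74590164] [[ 0.43184876 -0.11697686  0.05      ]] [[ 0.43165262 -0.12973773  0.051     ]
 [ 0.43143503 -0.10702565  0.051     ]]
```

```bash
python3 -m crank '{"translation":[[-6,-20,0],[-6,-20,0],[-5,-20,0],[-5,-20,0],[0,0,30],[0,0,30],[0,0,30],[0,0,30]],"roll":[0,0,0,0,0,0,0,0],"fingers":[0,0,0,0,0,0,0,0]}'
python3 -m crank '{"translation":[[0,0,20],[0,0,20],[0,0,15],[0,0,10],[0,0,0],[0,0,0]],"roll":[0,0,0,0,0,0],"fingers":[0,0,0,0,0,0]}'
```

```text
clock: 2.95
position: [0.4287, -0.1543, 0.1107]
ee_rot: [0.001, -0.005, 1.0, -0.0]
contact_force: [0.6, -0.7, -1.2]
width: -0.0001
gripper_force: 0.0
clock: 3.55
position: [0.4291, -0.1554, 0.0468]
ee_rot: [0.0, -0.005, 1.0, -0.0]
contact_force: [0.6, 0.1, 0.2]
width: 0.0002
gripper_force: 0.0
```

Down 5 mm more, then push +y in small steps.

```bash
python3 -m crank '{"translation":[[0,0,5],[0,6,0],[0,5,0],[0,4,0],[0,3,0],[0,0,0]],"roll":[0,0,0,0,0,0],"fingers":[0,0,0,0,0,0]}'
```

```text
clock: 4.15
position: [0.4287, -0.1377, 0.0415]
ee_rot: [0.0, -0.004, 1.0, -0.0]
contact_force: [-1.3, -2.9, 0.3]
width: -0.0001
gripper_force: 1.2
```

```bash
python3 -m crank '{"translation":[[0,3,0],[0,3,0],[0,2,0],[0,0,0],[0,0,0],[0,0,0]],"roll":[0,0,0,0,0,0],"fingers":[0,0,0,0,0,0]}'; python3 - <<'E'
from h import *
cv2.imwrite("pics/s2.png",get_image("side")[200:360,220:460].repeat(3,0).repeat(3,1))
E
```

```text
clock: 4.75
position: [0.4288, -0.1316, 0.0415]
ee_rot: [0.0, -0.005, 1.0, -0.002]
contact_force: [-2.5, -9.3, -0.5]
width: -0.0
gripper_force: 4.3
```

View pics/s2.png

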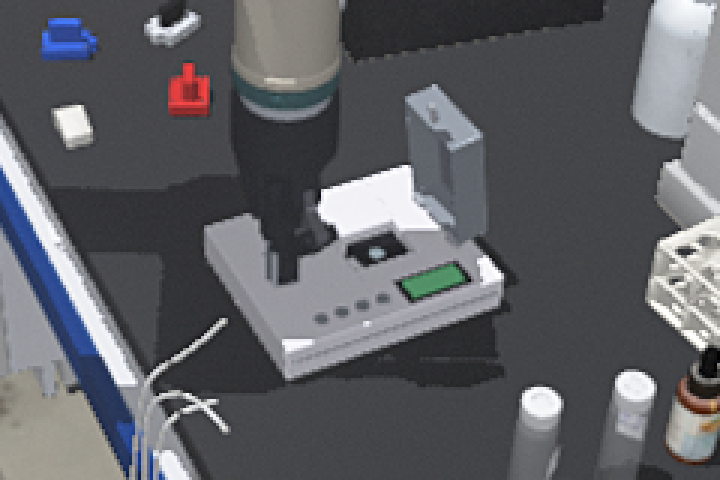

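Cover is open; pocket (dark, with round aperture) visible at (375,248). Retreat, looking at the pocket on the way.

```bash
python3 -m crank '{"translation":[[0,-12,0],[0,0,-40],[0,0,-50],[10,0,-50],[10,40,-50],[0,40,0],[0,30,0],[0,0,0]],"roll":[0,0,0,0,0,0,0,0],"fingers":[0,0,0,0,0,0,0,0]}'; python3 -m crank '{"translation":[[0,0,0]],"roll":[0],"fingers":[1]}'; python3 - <<'E'
from h import *
c=camera_info("wrist");im=get_image("wrist");p=proj(c,[.515,-.118,.036])[0];print(p,c,manip.get_state()['position'])
cv2.imwrite("pics/w2full.png",im)
x,y=[int(v) for v in p]; x0,y0=max(0,x-90),max(0,min(y-75,330));print(x0,y0)
cv2.imwrite("pics/w2.png",cv2.resize(im[y0:y0+150,x0:x0+200],None,fx=4,fy=4,interpolation=2))
E
```

```text
clock: 5.6
position: [0.4093, -0.0373, 0.2191]
ee_rot: [-0.0, -0.006, 1.0, 0.002]
contact_force: [0.0, -1.0, 0.1]
width: 0.0001
gripper_force: 0.0
clock: 5.7
position: [0.4101, -0.0403, 0.2188]
ee_rot: [-0.0, -0.005, 1.0, 0.0]
contact_force: [-0.1, -0.3, 0.7]
width: 0.0132
gripper_force: 0.0
[244.37798155 317.98338574] {'mtx': array([[373.6695644 ,   0.        , 325.42122653],
       [  0.        , 373.6695644 , 241.85067404],
       [  0.        ,   0.        ,   1.        ]]), 'rvec': array([-2.04684884, -2.06753506, -0.32005662]), 'tvec': array([ 0.04389621, -0.42621916,  0.2450555 ])} [ 0.41021914 -0.04101253  0.21868573]
154 242
```

View pics/w2.png

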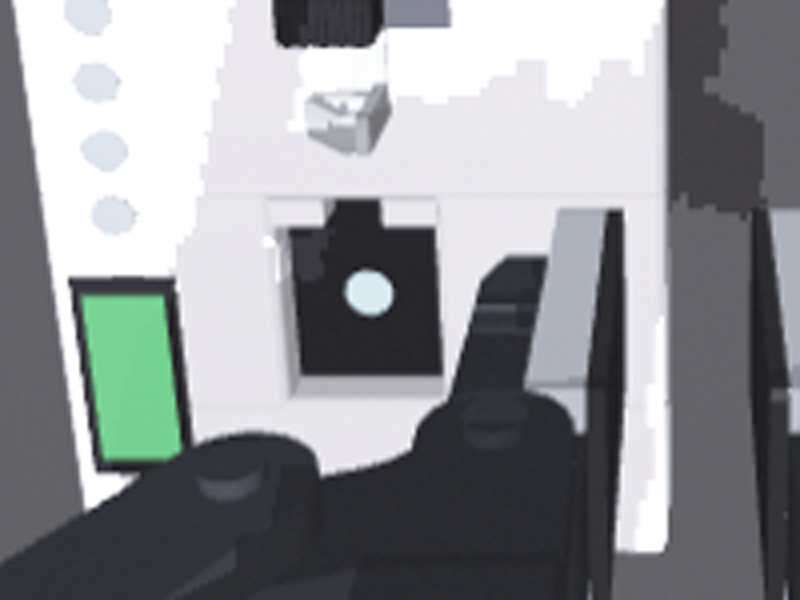

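Pocket crop: aperture centre at (370,293), front rim row 227, back rim row 397, right rim col ~441, left rim ~275, notch at top centre (cols 328–381).

```bash
python3 - <<'E'
from h import *
c={'mtx':np.array([[373.6695644,0,325.42122653],[0,373.6695644,241.85067404],[0,0,1]]),'rvec':np.array([-2.04684884,-2.06753506,-0.32005662]),'tvec':np.array([0.04389621,-0.42621916,0.2450555])}
f=lambda u,v,z: onz(c,(154+u/4,242+v/4),z).round(4)[0]
print("aper",f(370,293,.024),"front",f(360,227,.036),"back",f(365,397,.036),"backfloor",f(370,376,.024))
print("right(+y)",f(441,380,.024),f(437,227,.036),f(443,397,.036),"left",f(278,227,.036),f(286,397,.036),"notch",f(328,200,.036),f(381,200,.036))
s=manip.get_state();print(s['position'])
E
python3 -m crank '{"translation":[[-10,40,0],[-10,40,0],[-10,40,0],[-10,40,0],[-10,40,0],[0,40,0],[0,30,0],[0,0,0]],"roll":[0,0,0,0,0,-0.1,-0.1,0],"fingers":[0.7,0.7,0.7,0.7,0.7,0.7,0.7,0.7]}'
```

```text
aper [ 0.5186 -0.1185  0.024 ] front [ 0.4943 -0.1172  0.036 ] back [ 0.5411 -0.1186  0.036 ] backfloor [ 0.5425 -0.1198  0.024 ]
right(+y) [ 0.5435 -0.1015  0.024 ] [ 0.4941 -0.0987  0.036 ] [ 0.5409 -0.0991  0.036 ] left [ 0.4944 -0.1369  0.036 ] [ 0.5413 -0.1383  0.036 ] notch [ 0.4872 -0.1245  0.036 ] [ 0.4871 -0.1118  0.036 ]
[ 0.41021914 -0.04101253  0.21868573]
clock: 6.55
position: [0.4555, 0.2316, 0.2181]
ee_rot: [-0.001, -0.106, 0.994, 0.001]
contact_force: [-0.2, -0.9, -0.4]
width: 0.0599
gripper_force: 0.0
```

```bash
python3 -m crank '{"translation":[[0,0,0],[0,0,0],[0,0,0],[0,0,0]],"roll":[-0.13,-0.12,0,0],"fingers":[0.7,0.7,0.7,0.7]}'; python3 - <<'E'
from h import *
c=camera_info("wrist");im=get_image("wrist");s=manip.get_state();print(s['position'],tool().as_matrix().round(4)[:,1])
p=proj(c,[.501,.264,.012])[0];print(p)
x0,y0=int(p[0]-100),int(max(0,min(p[1]-75,330)));print(x0,y0)
np.savez("w3.npz",im=im,**c)
cv2.imwrite("pics/w3.png",cv2.resize(im[y0:y0+150,x0:x0+200],None,fx=4,fy=4,interpolation=2))
E
```

```text
clock: 6.95
position: [0.4555, 0.228, 0.2186]
ee_rot: [-0.0, -0.225, 0.974, -0.0]
contact_force: [0.3, 0.3, -0.5]
width: 0.0599
gripper_force: 0.0
[0.45543816 0.22818025 0.21870934] [-4.388e-01  8.986e-01 -1.000e-04]
[337.54903537 263.83523773]
237 188
```

View pics/w3.png

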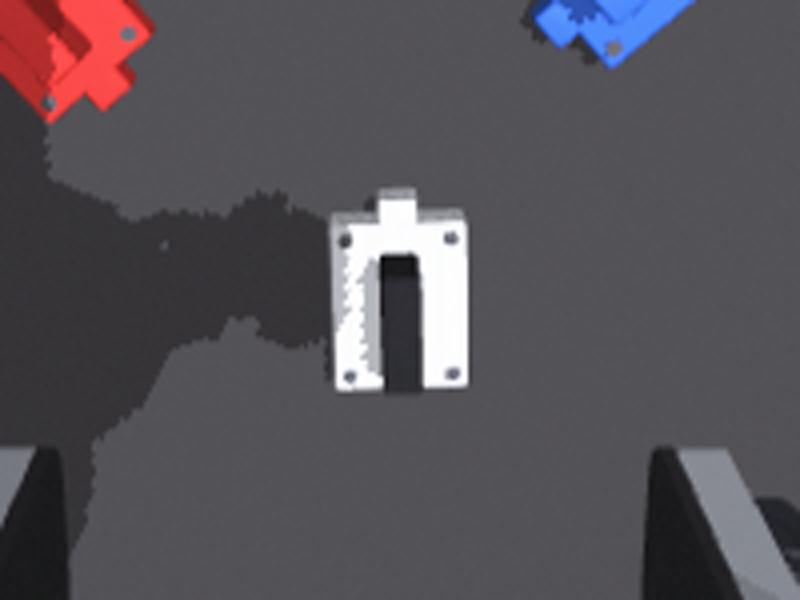

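Cassette seen cleanly; four corner screws at crop (345,241), (451,238), (350,376), (453,373) give its centre and heading.

```bash
python3 - <<'E'
from h import *
z=np.load("w3.npz"); c={k:z[k] for k in('mtx','rvec','tvec')}
h=np.array([(345,241),(451,238),(350,376),(453,373)])/4+[237,188]
P=onz(c,h,.012)[:,:2]; ctr=P.mean(0); ax=(P[2]+P[3]-P[0]-P[1])/2; ay=(P[1]+P[3]-P[0]-P[2])/2
print(P.round(4),ctr,"len",np.hypot(*ax),np.hypot(*ay),"yaw x",np.degrees(np.arctan2(ax[1],ax[0])),"y",np.degrees(np.arctan2(ay[1],ay[0]))-90)
st,ce,k=blob(z['im'].min(2)>130,(237+100,188+75))
r=cv2.minAreaRect(onz(c,k.reshape(-1,2),.012)[:,:2].astype(np.float32));print(r)
R=tool().as_matrix(); p=manip.get_state()['position']
print("tool delta mm",1000*R.T@(np.r_[ctr,.015]-p),"tool y yaw",np.degrees(np.arctan2(R[1,1],R[0,1]))-90)
E
```

```text
[[0.4925 0.244 ]
 [0.4803 0.2671]
 [0.5245 0.2609]
 [0.5123 0.2841]] [0.50237903 0.26400647] len 0.036182115562010154 0.0261757484708705 yaw x 27.919466155204695 y 27.771112769389376
((0.4983312487602234, 0.2612786293029785), (0.05305718630552292, 0.033315207809209824), 27.27257537841797)
tool delta mm [-57.9963841   11.60863919 203.68140939] tool y yaw 26.02516333165002
```

```bash
python3 -m crank '{"translation":[[-20,4,0],[-20,4,0],[-18,4,0],[0,0,35],[0,0,40],[0,0,40],[0,0,35],[0,0,0]],"roll":[-0.027,0,0,0,0,0,0,0],"fingers":[0.6,0.6,0.6,0.6,0.6,0.6,0.6,0.6]}'
python3 - <<'E'
from h import *
R=tool().as_matrix(); p=manip.get_state()['position']
print("tool delta mm",1000*R.T@(np.r_[.5024,.264,.015]-p))
E
```

```text
clock: 7.8
position: [0.4975, 0.2644, 0.0644]
ee_rot: [-0.005, -0.239, 0.971, -0.001]
contact_force: [-0.3, -0.5, -0.6]
width: 0.0515
gripper_force: 0.0
tool delta mm [-4.70333791 -2.69679398 49.33002   ]
```

```bash
python3 -m crank '{"translation":[[0,0,20],[0,0,10],[0,0,0],[0,0,0]],"roll":[0,0,0,0],"fingers":[0.6,0.6,0.6,0.6]}'
python3 - <<'E'
from h import *
R=tool().as_matrix(); p=manip.get_state()['position']
print("tool delta mm",1000*R.T@(np.r_[.5024,.264,.015]-p),np.degrees(np.arctan2(R[1,1],R[0,1]))-90)
E
```

```text
clock: 8.2
position: [0.502, 0.2666, 0.0401]
ee_rot: [0.001, -0.24, 0.971, 0.0]
contact_force: [0.7, -0.7, -0.1]
width: 0.0511
gripper_force: 0.0
tool delta mm [ 0.91808036 -2.50053608 25.09185801] 27.77184833035372
```

```bash
python3 -m crank '{"translation":[[1,-2.5,10],[0,0,10],[0,0,5],[0,0,0],[0,0,0],[0,0,0],[0,0,0],[0,0,0]],"roll":[0,0,0,0,0,0,0,0],"fingers":[0.6,0.6,0.6,0.6,0,0,0,0]}' 40
python3 -m crank '{"translation":[[0,0,0],[0,0,0],[0,0,0],[0,0,-15],[0,0,-20],[0,0,-20],[0,0,0],[0,0,0]],"roll":[0,0,0,0,0,0,0,0],"fingers":[0,0,0,0,0,0,0,0]}'
```

```text
clock: 9.0
position: [0.5018, 0.2639, 0.0143]
ee_rot: [0.001, -0.24, 0.971, 0.0]
contact_force: [0.1, 0.3, 2.3]
width: 0.0092
gripper_force: 42.3
clock: 9.8
position: [0.5011, 0.2636, 0.0685]
ee_rot: [-0.0, -0.24, 0.971, -0.0]
contact_force: [0.0, -0.0, 0.1]
width: 0.0084
gripper_force: 42.0
```

```bash
python3 -m crank '{"translation":[[0,0,-30],[0,0,-30],[0,0,0],[0,0,0],[0,-40,0],[0,-40,0],[0,-40,0],[0,0,0]],"roll":[0.119,0.119,0.119,0.119,0,0,0,0],"fingers":[0,0,0,0,0,0,0,0]}'
python3 -m crank '{"translation":[[0,-40,0],[0,-40,0],[0,-40,0],[0,-40,0],[0,-40,0],[0,-40,0],[0,0,0],[0,0,0]],"roll":[0,0,0,0,0,0,0,0],"fingers":[0,0,0,0,0,0,0,0]}'
python3 - <<'E'
from h import *
R=tool().as_matrix(); p=manip.get_state()['position']
print("tool delta mm",1000*R.T@(np.r_[.5175,-.118,.038]-p),np.degrees(np.arctan2(R[1,1],R[0,1]))-90)
E
```

```text
clock: 10.6
position: [0.5011, 0.1396, 0.1271]
ee_rot: [-0.002, -0.003, 1.0, -0.001]
contact_force: [0.3, -0.3, -1.6]
width: 0.0091
gripper_force: 41.9
clock: 11.4
position: [0.5042, -0.0961, 0.1277]
ee_rot: [-0.001, -0.004, 1.0, 0.001]
contact_force: [-0.3, -0.5, 0.2]
width: 0.0088
gripper_force: 41.9
tool delta mm [-13.29333609 -22.10572624  89.60631335] 0.4045903841680314
```

```bash
python3 -m crank '{"translation":[[-7,-11,0],[-6,-11,0],[0,0,20],[0,0,20],[0,0,20],[0,0,10],[0,0,0],[0,0,0]],"roll":[0,0,0,0,0,0,0,0],"fingers":[0,0,0,0,0,0,0,0]}'
python3 - <<'E'
from h import *
c=camera_info("wrist");im=get_image("wrist")
R=tool().as_matrix(); p=manip.get_state()['position']
print("tool delta mm",1000*R.T@(np.r_[.5175,-.118,.038]-p),np.degrees(np.arctan2(R[1,1],R[0,1]))-90)
q=proj(c,[.495,-.118,.04])[0];x0,y0=int(q[0]-100),int(min(q[1]-75,330));print(x0,y0,q)
np.savez("w4.npz",im=im,**c)
cv2.imwrite("pics/w4.png",cv2.resize(im[y0:y0+150,x0:x0+200],None,fx=4,fy=4,interpolation=2))
E
```

```text
clock: 12.2
position: [0.5187, -0.1181, 0.0592]
ee_rot: [0.0, -0.005, 1.0, -0.0]
contact_force: [-0.6, -0.0, -0.4]
width: 0.0088
gripper_force: 41.9
tool delta mm [ 1.48946603  0.33062821 21.6395324 ] 0.5490072489912023
225 171 [325.410672   246.01974847]
```

View pics/w4.png

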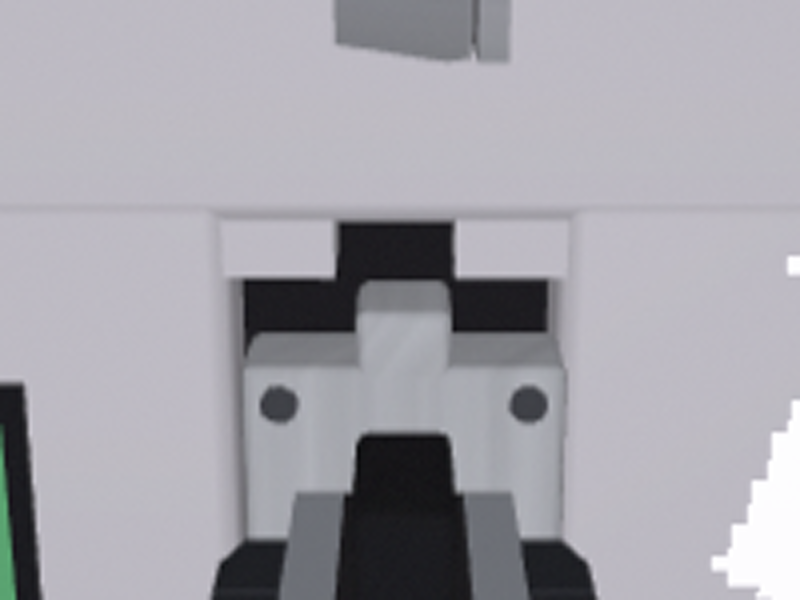

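```bash
python3 - <<'E'
from h import *
z=np.load("w4.npz"); c={k:z[k] for k in('mtx','rvec','tvec')}
f=lambda u,v,z: onz(c,(225+u/4,171+v/4),z).round(4)[0][:2]
print("rim front",f(280,278,.036),f(510,278,.036),"notch",f(337,250,.036),f(455,250,.036),"notch front",f(396,222,.036))
print("blk bottom front",f(300,334,.0449),f(510,334,.0449),"rib bot",f(404,283,.0449),"rib top",f(358,340,.0569),f(449,340,.0569),"blk top",f(300,366,.0569))
print("screws",f(279,404,.0569),f(528,404,.0569),"pocket sides",f(223,278,.036),f(567,278,.036),"blk sides",f(246,450,.0569),f(565,450,.0569))
E
```

```text
rim front [ 0.4937 -0.1322] [ 0.4935 -0.1054] notch [ 0.4903 -0.1256] [ 0.4901 -0.1119] notch front [ 0.4868 -0.1187]
blk bottom front [ 0.4975 -0.1293] [ 0.4973 -0.1059] rib bot [ 0.4914 -0.1178] rib top [ 0.4938 -0.1225] [ 0.4937 -0.1131] blk top [ 0.4968 -0.1286]
screws [ 0.501  -0.1308] [ 0.5008 -0.1047] pocket sides [ 0.4938 -0.1389] [ 0.4934 -0.0987] blk sides [ 0.5063 -0.1344] [ 0.506  -0.1006]
```

```bash
python3 -m crank '{"translation":[[1.5,-1,0],[0,0,0],[0,0,6],[0,0,6],[0,0,4],[0,0,2],[0,0,0],[0,0,0]],"roll":[0,0,0,0,0,0,0,0],"fingers":[0,0,0,0,0,0,0,0]}'
```

```text
clock: 13.05
position: [0.5165, -0.1191, 0.0408]
ee_rot: [-0.0, -0.005, 1.0, 0.0]
contact_force: [0.3, -0.2, -0.7]
width: 0.0092
gripper_force: 41.9
```

```bash
python3 -m crank '{"translation":[[0,0,2],[0,0,0],[0,0,0],[0,0,0],[0,0,0],[0,0,0],[0,0,0]],"roll":[0,0,0,0,0,0,0],"fingers":[0,0,0.3,0.3,0.3,0.3,0.3]}'
python3 -m crank '{"translation":[[0,0,-20],[0,0,-30],[0,0,-40],[0,0,-40],[25,0,0],[25,0,0],[0,0,0],[0,0,0]],"roll":[0,0,0,0,0,0,0,0],"fingers":[0.3,0.3,0.3,0.3,0.3,0.3,0.3,0.3]}'
python3 - <<'E'
from h import *
c=camera_info("wrist");im=get_image("wrist");print(manip.get_state()['position'])
q=proj(c,[.517,-.118,.036])[0];x0,y0=int(q[0]-100),int(min(q[1]-75,330));print(x0,y0,q)
np.savez("w5.npz",im=im,**c)
cv2.imwrite("pics/w5.png",cv2.resize(im[y0:y0+150,x0:x0+200],None,fx=4,fy=4,interpolation=2))
E
```

```text
clock: 13.75
position: [0.5165, -0.1191, 0.039]
ee_rot: [0.0, -0.005, 1.0, 0.0]
contact_force: [0.1, 0.8, -0.6]
width: 0.0255
gripper_force: 0.0
clock: 14.55
position: [0.4665, -0.1196, 0.1692]
ee_rot: [0.001, -0.004, 1.0, -0.0]
contact_force: [0.6, -0.2, -0.2]
width: 0.0254
gripper_force: 0.0
[ 0.46711605 -0.11977679  0.16909947]
226 213 [326.4602755  288.96611597]
```

View pics/w5.png

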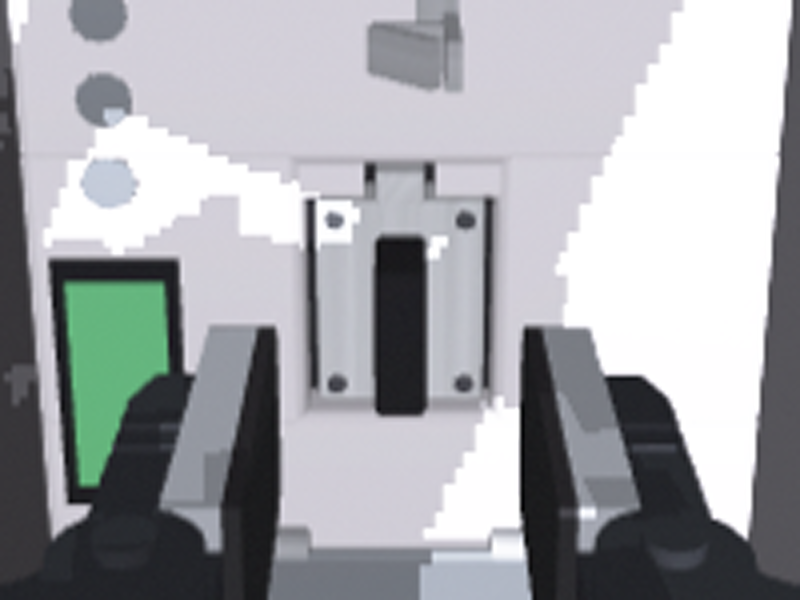

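Cassette sits flush in the pocket, rib in notch (400,180), even play all round. Now go over and behind the open cover.

```bash
python3 -m crank '{"translation":[[0,0,-40],[0,0,-40],[-40,0,0],[-40,0,0],[-40,0,0],[-40,0,0],[-34,0,0],[0,0,0]],"roll":[0,0,0,0,0,0,0,0],"fingers":[0,0,0,0,0,0,0,0]}'
python3 -m crank '{"translation":[[0,0,0],[0,0,0]],"roll":[0,0],"fingers":[0,0]}'
```

```text
clock: 15.4
position: [0.6655, -0.1177, 0.2464]
ee_rot: [0.001, -0.005, 1.0, 0.0]
contact_force: [-0.5, 0.8, -0.5]
width: -0.0002
gripper_force: 0.0
clock: 15.6
position: [0.6599, -0.1177, 0.2484]
ee_rot: [-0.001, -0.005, 1.0, 0.0]
contact_force: [0.0, 0.2, -0.0]
width: 0.0002
gripper_force: 0.0
```

Descend to z 0.115, then pull −x to the upright cover position.

```bash
python3 -m crank '{"translation":[[0,0,30],[0,0,30],[0,0,30],[0,0,30],[0,0,13],[0,0,0],[0,0,0]],"roll":[0,0,0,0,0,0,0],"fingers":[0,0,0,0,0,0,0]}'
python3 -m crank '{"translation":[[10,0,0],[10,0,0],[10,0,0],[10,0,-3],[10,0,-4],[3,0,-3],[0,0,0]],"roll":[0,0,0,0,0,0,0],"fingers":[0,0,0,0,0,0,0]}'
```

```text
clock: 16.3
position: [0.661, -0.1181, 0.1174]
ee_rot: [0.001, -0.004, 1.0, -0.0]
contact_force: [-0.7, 0.0, 0.1]
width: 0.0001
gripper_force: 0.0
clock: 17.0
position: [0.607, -0.1183, 0.1267]
ee_rot: [0.0, -0.004, 1.0, 0.0]
contact_force: [0.6, 0.6, -0.6]
width: 0.0
gripper_force: 0.5
```

```bash
python3 -m crank '{"translation":[[9,0,-2],[9,0,-2],[8,0,-2],[8,0,0],[12,0,3],[12,0,3],[12,0,4],[0,0,0]],"roll":[0,0,0,0,0,0,0,0],"fingers":[0,0,0,0,0,0,0,0]}'
```

```text
clock: 17.8
position: [0.5346, -0.1185, 0.1213]
ee_rot: [-0.002, -0.004, 1.0, 0.0]
contact_force: [0.3, 0.7, 1.0]
width: -0.0004
gripper_force: 0.5
```

```bash
python3 - <<'E'
from h import *
print(manip.get_state()['position'],manip.get_state()['contact_force'])
cv2.imwrite("pics/s3.png",get_image("side")[180:340,240:480].repeat(3,0).repeat(3,1))
E
```

```text
[ 0.53462999 -0.11850921  0.12126934] [0.2748084  0.73333199 1.03410642]
```

View pics/s3.png

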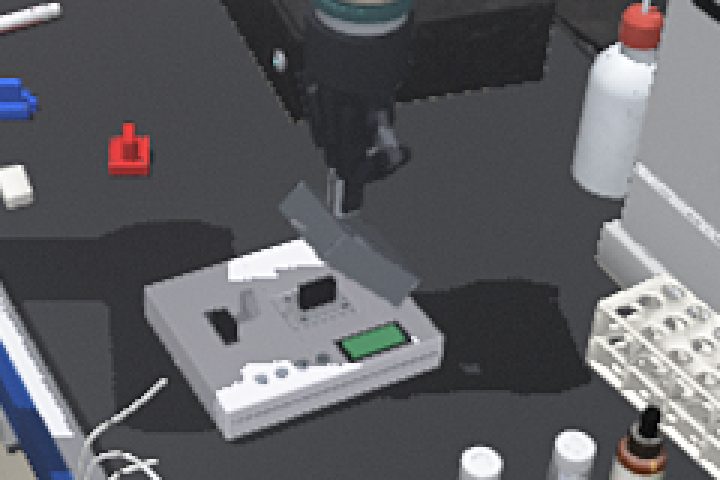

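Cover at about 0.8 rad, finger on the outer face, fin clear below. Continue down.

```bash
python3 -m crank '{"translation":[[9,0,7],[9,0,7],[9,0,8],[7,0,8],[6,0,8],[5,0,5],[2,0,5],[0,0,0]],"roll":[0,0,0,0,0,0,0,0],"fingers":[0,0,0,0,0,0,0,0]}'
```

```text
clock: 18.65
position: [0.4898, -0.1192, 0.0739]
ee_rot: [-0.0, -0.005, 1.0, 0.0]
contact_force: [-1.3, -0.2, 2.9]
width: -0.0
gripper_force: 1.3
```

```bash
python3 -m crank '{"translation":[[3,0,3],[0,0,2],[0,0,2],[0,0,2],[0,0,0],[0,0,0]],"roll":[0,0,0,0,0,0],"fingers":[0,0,0,0,0,0]}'
```

```text
clock: 19.25
position: [0.4867, -0.1193, 0.0645]
ee_rot: [-0.001, -0.005, 1.0, 0.0]
contact_force: [-0.8, -0.7, 2.2]
width: 0.0003
gripper_force: 0.9
```

```bash
python3 -m crank '{"translation":[[0,0,1],[0,0,1],[0,0,1],[0,0,0],[0,0,0]],"roll":[0,0,0,0,0],"fingers":[0,0,0,0,0]}'
```

```text
clock: 19.75
position: [0.4865, -0.1193, 0.0631]
ee_rot: [-0.001, -0.005, 1.0, 0.0]
contact_force: [-5.6, 0.5, 13.3]
width: -0.0
gripper_force: 6.8
```

```bash
python3 -m crank '{"translation":[[0,0,1],[0,0,0],[0,0,0],[0,0,-3],[0,0,-3],[0,0,0],[0,0,0]],"roll":[0,0,0,0,0,0,0],"fingers":[0,0,0,0,0,0,0]}'
python3 - <<'E'
from h import *
cv2.imwrite("pics/s4.png",get_image("side")[180:340,240:480].repeat(3,0).repeat(3,1))
E
```

```text
clock: 20.45
position: [0.4877, -0.1194, 0.0666]
ee_rot: [0.0, -0.005, 1.0, 0.0]
contact_force: [0.1, 0.2, -0.0]
width: 0.0001
gripper_force: 0.0
```

View pics/s4.png

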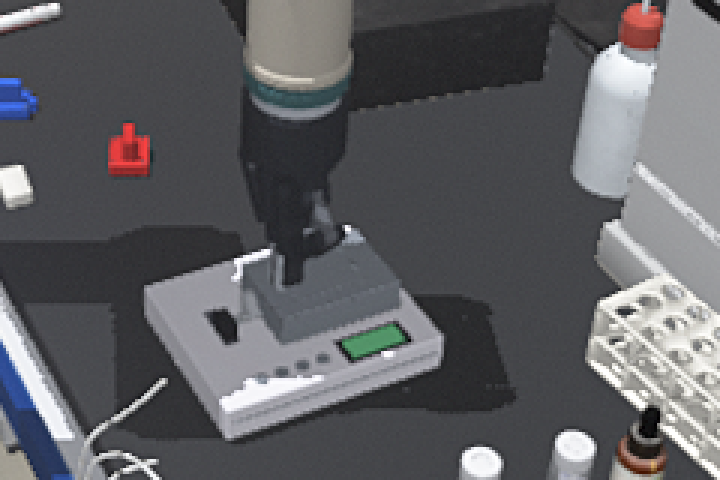

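Cover stays shut with zero force on the finger: it's latched. Lift clear and confirm numerically with the top camera.

```bash
python3 -m crank '{"translation":[[0,0,-20],[0,0,-40],[0,0,-40],[30,30,-30],[40,40,0],[40,40,0],[0,40,0],[0,0,0]],"roll":[0,0,0,0,0,0,0,0],"fingers":[0,0,0,0,0,0,0,0]}'
python3 -m crank '{"translation":[[0,50,0],[0,50,0],[0,0,0],[0,0,0]],"roll":[0,0,0,0],"fingers":[0,0,0,0]}'
python3 - <<'E'
from h import *
im=get_image("top");c=camera_info("top");o=cv2.imread("pics/top0.png")
d=cv2.absdiff(im,o).max(2)[200:285,355:430]
print("changed px on photometer",(d>60).sum())
b=im.max(2)<60; b[:258]=0;b[274:]=0
print("tab",blob(b,(393.5,266))[:2]); b=o.max(2)<60;b[:258]=0;b[274:]=0; print("before",blob(b,(393.5,266))[:2])
E
```

```text
clock: 21.3
position: [0.3849, 0.0231, 0.1957]
ee_rot: [0.0, -0.007, 1.0, 0.001]
contact_force: [0.4, 0.7, -0.1]
width: -0.0001
gripper_force: 0.0
clock: 21.7
position: [0.3859, 0.1198, 0.1954]
ee_rot: [-0.0, -0.006, 1.0, -0.0]
contact_force: [0.7, 0.2, -0.4]
width: -0.0002
gripper_force: 0.0
changed px on photometer 0
tab (array([389, 264,   9,   4,  33], dtype=int32), array([392.87878788, 265.54545455]))
before (array([389, 264,   9,   4,  33], dtype=int32), array([392.87878788, 265.54545455]))
```

The cover and latch look the same as at the start, so I'm handing in.

```bash
python3 -c "
from rig import manip; print(manip.sign_off())"
```

```text
the job is handed in; nothing more can be done
None
```

I handed the job in at about 22 s: the cassette sat flush in the pocket with its rib in the notch, the cover is shut with the latch back home, and no bystander was touched as far as I saw; the sign-off returned no verdict.

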